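# Release two sample carriers by their gate levers

### The arm

A 7-joint arm with a two-finger parallel gripper is mounted at the origin on the work surface. World frame = base frame: x ahead of the robot, y to its left, z up, the work surface at z = 0. Lengths are in m, angles in rad, forces in N, time in s.
With the tool pointing down it reaches from about 0.425 to 0.95 m from the base axis. Payload 4.7 kg.
Tool frame: the origin (TCP) lies between the finger pads; the fingertips stand 14 mm ahead of it and the grasp point (between the pads) lies 5 mm behind it; z points along the fingers, x is the direction in which the jaws open and shut, and the axes are right-handed (so a half turn about z gives the same grasp; the last joint's range is limited). The gripper opens to 85 mm and grips with 20 to 120 N. Pads are 22 mm wide; open, the fingers measure 114 mm over their backs; the gripper's body (76 mm by 85 mm) begins 54 mm behind the grasp point. The pads swing forward as they close: fully open they stand 13 mm farther back than shut.
Start: joints at [-1.207, 0.469, -0.049, 1.532, 0.024, 1.141, -0.082], TCP at [0.258, 0.624, 0.245] pointing down, gripper open.
Joint ranges: [-2.59, 2.59], [-0.33, 1.99], [-1.39, 1.29], [0.1, 2.45], [-1.04, 4.18], [0.21, 1.99], [-2.66, 2.66]. Speed limits (rad/s): [2.57, 2.57, 3.14, 3.14, 3.14, 3.14, 3.14].

### API

Orientations are given as a unit quaternion [w, x, y, z].
In Python, from station import arm gives the robot as it stands. Calls block until the motion is done:
- arm.move_to(position, orientation): joint-space move of the TCP to a pose.
- arm.move_l(position, orientation=None, velocity=0.15): straight line of the TCP; orientation=None keeps the orientation; velocity is the mean speed in m/s.
- arm.move_joints(angles): joint-space move.
- arm.set_gripper(opening, effort=None): finger opening in m; effort is the grip in N (None keeps the last); returns when the fingers have stopped.
- arm.pause(seconds).
- arm.inverse_kinematics(position, orientation): joint angles nearest the present ones, or None.
- arm.camera(name): name is "side" or "top" or "wrist"; returns the picture (400x640x3 uint8, red, green, blue); there is no depth.
- arm.camera_params(name): a dict with "mtx" (3x3 intrinsics, pixels), "cam_to_world" (4x4, takes a point from camera to world coordinates); the wrist camera has in their place "tool_from_camera" (4x4, takes a point from camera to tool coordinates, whose origin is the TCP and whose axes are the tool frame's). Camera axes: x right, y down, z forward; pixel columns grow to the right and rows downward; lengths in m; the calibration is good to about 2 mm. The wrist camera is an equidistant fisheye: a pixel r from the principal point sees the ray r / f radians off the axis. A picture is of the moment at which its call begins: read the wrist's pose just before it. camera_params takes no time and is no camera call.
A pose or a line that the arm cannot do raises arm.IKError and nothing moves.
- arm.hand_in(): hands the job in, once; it reports no verdict.
Readings, each from a call of its own:
- arm.get_time(): time.
- arm.get_q(): joint angles.
- arm.get_joint_vel(): joint speeds.
- arm.get_effort(): joint torques, N m.
- arm.get_tcp_pos(): TCP position.
- arm.get_ee_rot(): TCP orientation.
- arm.get_force(): force on the tool from outside, world axes, zero at the start.
- arm.get_torque(): the same for the moment, N m.
- arm.get_width(): finger opening in m.
Only numpy, scipy, OpenCV 4.12 (cv2) and the standard library are available. Lean on these libraries where they do the work, as an engineer would, in place of code of your own. Each camera call takes 0.05 s, during which the arm holds its last target.

### The job

At the control desk, let the sample carrier with the red ends roll out into the tray, and after it the one with the blue ends, by pressing down the black pad of the lever above its lane until the gate lifts and the carrier has rolled through; let each lever come back up so that its gate is shut at the end. Leave the carrier with the green ends waiting behind its gate. Work only the levers: do not touch the carriers or the gates, pick nothing up, and leave everything else on the desk where it stands.

Things in the scene. Friction and masses are not known exactly. Their poses are not given: they have to be found in the camera images.
- dispenser: Fixed carrier dispenser, 375 (x) x 262 (y) mm, 136 mm tall. Origin on the desk surface; its x axis points downhill along its three lanes, away from the robot; y to its left. Lane centre lines at y = +80 (left), 0 (middle), -80 mm (right). Each has a rocking lever on a cross shaft at x = -50, z = 125 mm: black pad on the end nearest the robot, yellow gate hanging from the other end.
- lever_left (a joint): Angle of the left lane's lever, rad: 0 at rest (gate shut), grows as its pad is pressed down, stop at 0.34. A spring returns it; the pad needs about 3 N to start and 6 N at the bottom. A carrier can pass once it is above about 0.22; the gate must stay up until the carrier has rolled through (about 1 s).
- pad_left (a point): Black press pad of the left lane's lever, 44 (x) x 46 (y) x 8 mm. Origin: centre of its top face, z out of the top; at rest at (-165, +80, 135) mm in the dispenser's frame, 115 mm from the shaft; it goes down about 38 mm over the full stroke, tilting with the lever.
- gate_left (a point): Yellow gate plate of the left lane's lever, 4 x 30 x 30 mm, origin at its centre; at rest at (50, +80, 59) mm in the dispenser's frame. Moved only by the lever; never touch it.
- lever_middle (a joint): Angle of the middle lane's lever, rad: 0 at rest (gate shut), grows as its pad is pressed down, stop at 0.34. A spring returns it; the pad needs about 3 N to start and 6 N at the bottom. A carrier can pass once it is above about 0.22; the gate must stay up until the carrier has rolled through (about 1 s).
- pad_middle (a point): Black press pad of the middle lane's lever, 44 (x) x 46 (y) x 8 mm. Origin: centre of its top face, z out of the top; at rest at (-165, 0, 135) mm in the dispenser's frame, 115 mm from the shaft; it goes down about 38 mm over the full stroke, tilting with the lever.
- gate_middle (a point): Yellow gate plate of the middle lane's lever, 4 x 30 x 30 mm, origin at its centre; at rest at (50, 0, 59) mm in the dispenser's frame. Moved only by the lever; never touch it.
- lever_right (a joint): Angle of the right lane's lever, rad: 0 at rest (gate shut), grows as its pad is pressed down, stop at 0.34. A spring returns it; the pad needs about 3 N to start and 6 N at the bottom. A carrier can pass once it is above about 0.22; the gate must stay up until the carrier has rolled through (about 1 s).
- pad_right (a point): Black press pad of the right lane's lever, 44 (x) x 46 (y) x 8 mm. Origin: centre of its top face, z out of the top; at rest at (-165, -80, 135) mm in the dispenser's frame, 115 mm from the shaft; it goes down about 38 mm over the full stroke, tilting with the lever.
- gate_right (a point): Yellow gate plate of the right lane's lever, 4 x 30 x 30 mm, origin at its centre; at rest at (50, -80, 59) mm in the dispenser's frame. Moved only by the lever; never touch it.
- carrier_red: Carrier with red ends, origin at its centre: closed tube 34 mm in diameter, 64 mm long, white in the middle, about 90 g, lying across a lane against the shut gate (centre at x = 30, z = 55 mm in the dispenser's frame). Which carrier is in which lane varies. Rolls freely, never touch it. The blue-walled tray it must reach spans x = 95 to 221, y = -125 to 125 mm in that frame, floor 10 to 16 mm, walls 42 mm above the desk.
- carrier_blue: Carrier with blue ends, origin at its centre: closed tube 34 mm in diameter, 64 mm long, white in the middle, about 90 g, lying across a lane against the shut gate (centre at x = 30, z = 55 mm in the dispenser's frame). Which carrier is in which lane varies. Rolls freely, never touch it. The blue-walled tray it must reach spans x = 95 to 221, y = -125 to 125 mm in that frame, floor 10 to 16 mm, walls 42 mm above the desk.
- carrier_green: Carrier with green ends, origin at its centre: closed tube 34 mm in diameter, 64 mm long, white in the middle, about 90 g, lying across a lane against the shut gate (centre at x = 30, z = 55 mm in the dispenser's frame). Which carrier is in which lane varies. Rolls freely, never touch it. The blue-walled tray it must reach spans x = 95 to 221, y = -125 to 125 mm in that frame, floor 10 to 16 mm, walls 42 mm above the desk.
- spare: loose bystander: upright white tube with an orange cap, 34 mm diameter, 64 mm tall, beside the dispenser; origin at the centre of its underside; leave alone
- mug: loose bystander: blue mug, 80 mm across, 92 mm tall, beside the dispenser; origin at the centre of its underside; leave alone
- mouse: loose bystander: black computer mouse 105 x 60 x 26 mm; origin under its centre; leave alone
- stop_box: loose bystander: yellow box 75 x 75 x 60 mm with a red mushroom button on top, 88 mm tall in all; origin under its centre; leave alone
- network_box: loose bystander: off-white box 120 x 170 x 40 mm; origin under its centre; leave alone
- screwdriver: loose bystander: screwdriver 190 mm long lying on the desk; leave alone

How it is judged:
On the way, in this order (a step that is already met when the one before it is completed fails the run):
1. the red-ended carrier is in the tray (x of carrier_red in the frame of dispenser between 0.1 and 0.225 m and y of carrier_red in the frame of dispenser between -0.13 and 0.13 m and z of carrier_red in the frame of dispenser below 0.045 m), for 0.1 s.
2. then the blue-ended carrier is in the tray (x of carrier_blue in the frame of dispenser between 0.1 and 0.225 m and y of carrier_blue in the frame of dispenser between -0.13 and 0.13 m and z of carrier_blue in the frame of dispenser below 0.045 m), for 0.1 s.
At the end, for the whole second after the job is handed in: The red-ended and the blue-ended carriers lie still in the tray (centres inside its walls, below 45 mm), red having come first; all three levers are back up (below 0.04 rad); the green-ended carrier is within 12 mm of its start (all of step 1 and all of step 2 and distance of carrier_green from where it was at the start of the episode below 0.012 m and value of joint each of lever_left, lever_middle, lever_right below 0.04 rad and linear speed of each of carrier_red, carrier_blue, carrier_green below 0.03 m/s); the robot touches nothing.
It fails at once if the robot touched a carrier (contact force between any of the fingers, the arm and carrier_red above 0.3 N or contact force between any of the fingers, the arm and carrier_blue above 0.3 N or contact force between any of the fingers, the arm and carrier_green above 0.3 N).
It fails at once if the robot touched a gate (contact force between any of the fingers, the arm and lever_left_c0 above 0.3 N or contact force between any of the fingers, the arm and lever_middle_c0 above 0.3 N or contact force between any of the fingers, the arm and lever_right_c0 above 0.3 N).
It fails at once if a carrier was lifted (height (world z) of any of carrier_red, carrier_blue, carrier_green above 0.085 m).
It fails at once if the green-ended carrier was let go (distance of carrier_green from where it was at the start of the episode above 0.02 m).
It fails at once if a bystander was disturbed (moved over 20 mm) (distance of any of spare, mug, mouse, stop_box, network_box, screwdriver from where it was at the start of the episode above 0.02 m).
It also fails if it takes over 35 s, if anything falls off the work surface, if the arm or the gripper's body presses on something with over 40 N, if the wrist force passes 120 N, or if a joint passes its speed limit or range.

## Working session

There is one attempt and no reset: what is moved stays moved. The work goes in short steps, each a Python script; the robot and the scene stay as the last script left them, time stands still between calls to the robot, and variables do not carry over. Pictures are saved under pics/ and viewed, and the job is handed in when it is done.

```bash
mkdir -p pics; ls
python3 - <<'E'
from station import arm
import cv2
for n in("side","top","wrist"):
    im=arm.camera(n); cv2.imwrite(f"pics/{n}0.png",im[:,:,::-1])
    p=arm.camera_params(n); print(n,{k:(v.round(4).tolist() if hasattr(v,'round') else v) for k,v in p.items()})
print(arm.get_time(),arm.get_tcp_pos(),arm.get_ee_rot())
E
```

```text
pics
side {'mtx': [[387.2828, 0.0, 313.556], [0.0, 387.2828, 196.7473], [0.0, 0.0, 1.0]], 'cam_to_world': [[0.8028, -0.3681, 0.4692, 0.0789], [-0.5963, -0.505, 0.6241, -0.6469], [0.0072, -0.7807, -0.6249, 0.7836], [0.0, 0.0, 0.0, 1.0]]}
top {'mtx': [[484.626, 0.0, 321.5166], [0.0, 484.626, 201.4252], [0.0, 0.0, 1.0]], 'cam_to_world': [[-0.0188, -0.9893, 0.145, 0.417], [-0.9996, 0.0216, 0.018, 0.0015], [-0.0209, -0.1446, -0.9893, 1.3478], [0.0, 0.0, 0.0, 1.0]]}
wrist {'mtx': [[309.7069, 0.0, 322.1309], [0.0, 309.7069, 199.7849], [0.0, 0.0, 1.0]], 'tool_from_camera': [[1.0, -0.001, -0.0001, -0.0011], [0.001, 0.9527, 0.3038, -0.0763], [-0.0002, -0.3038, 0.9527, -0.1273], [0.0, 0.0, 0.0, 1.0]]}
0.15 [0.25818961 0.62321776 0.24448181] [ 4.31495670e-04  8.31486273e-01  5.55544777e-01 -6.25841284e-04]
```

View pics/top0.png

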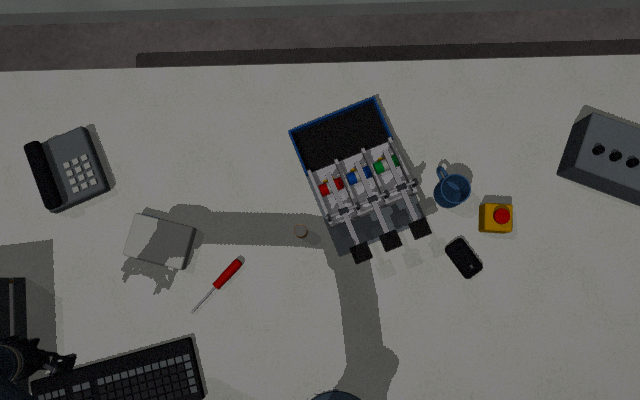

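View pics/side0.png

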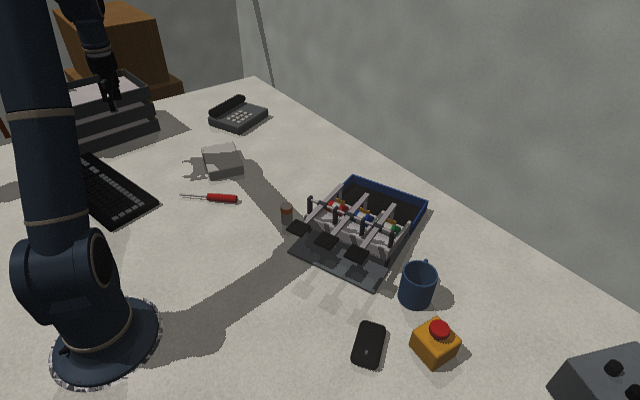

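Run:
```python
import cv2
im=cv2.imread("pics/top0.png")
cv2.imwrite("pics/topcrop.png",cv2.resize(im[80:280,200:440],None,fx=3,fy=3,interpolation=cv2.INTER_CUBIC)[:600])
```

```text
(no output)
```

View pics/topcrop.png

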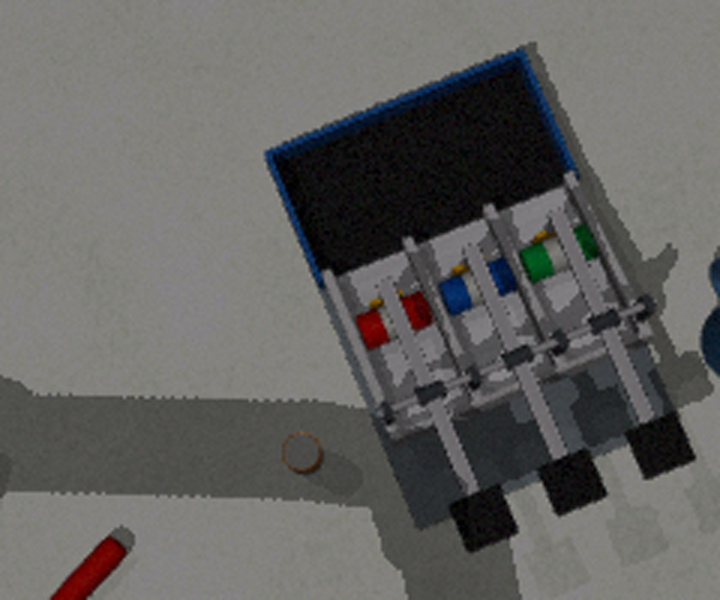

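Top view: red is in the left lane, blue in the middle and green in the right. In full-image pixels, the pads are at about (362,253), (391,241) and (420,228). Next I fit the dispenser pose.

```bash
cat > h.py <<'E'
import numpy as np
from scipy.optimize import least_squares
from station import arm
def ray(name,px,z):
    p=arm.camera_params(name);K=p["mtx"];T=p["cam_to_world"]
    d=T[:3,:3]@np.linalg.solve(K,[px[0],px[1],1]);o=T[:3,3]
    return o+d*(z-o[2])/d[2]
E
python3 - <<'E'
from h import *
C=lambda u,v:(u/3+200-.33,v/3+80-.33)
obs=[((485,518),(-165,80,135)),((572,482),(-165,0,135)),((661,443),(-165,-80,135)),((268,152),(221,125,42)),((523,50),(221,-125,42))]
P=np.array([ray("top",C(*a),b[2]/1000)[:2] for a,b in obs]);L=np.array([b[:2] for a,b in obs])/1000
def f(x):
    c,s=np.cos(x[2]),np.sin(x[2]);return (L@np.array([[c,s],[-s,c]])+x[:2]-P)
r=least_squares(lambda x:f(x).ravel(),[.6,-.1,0]);print(r.x,f(r.x).round(4).tolist());print(P.round(4).tolist())
# check reproject side
p=arm.camera_params("side");Ti=np.linalg.inv(p["cam_to_world"])
x=r.x;c,s=np.cos(x[2]),np.sin(x[2])
for a,b in obs:
    b=np.array(b)/1000;w=[c*b[0]-s*b[1]+x[0],s*b[0]+c*b[1]+x[1],b[2],1];q=p["mtx"]@(Ti@w)[:3];print(b,np.round(w[:3],4),(q[:2]/q[2]).round(1))
import cv2
im=cv2.imread("pics/side0.png");cv2.imwrite("pics/sidecrop.png",cv2.resize(im[160:310,270:450],None,fx=4,fy=4,interpolation=cv2.INTER_CUBIC))
E
```

```text
[ 0.6489469  -0.08746791  0.36711699] [[0.0016, 0.0011], [0.002, -0.0005], [-0.0003, 0.0001], [-0.0002, -0.0035], [-0.0031, 0.0029]]
[[0.4646, -0.0731], [0.493, -0.1462], [0.5239, -0.2214], [0.8106, 0.1121], [0.9031, -0.1277]]
[-0.165  0.08   0.135] [ 0.4662 -0.072   0.135 ] [298.6 226.8]
[-0.165  0.     0.135] [ 0.4949 -0.1467  0.135 ] [326.7 239.5]
[-0.165 -0.08   0.135] [ 0.5237 -0.2214  0.135 ] [357. 253.]
[0.221 0.125 0.042] [0.8104 0.1085 0.042 ] [353.4 175. ]
[ 0.221 -0.125  0.042] [ 0.9001 -0.1248  0.042 ] [426.5 201.1]
```

View pics/sidecrop.png

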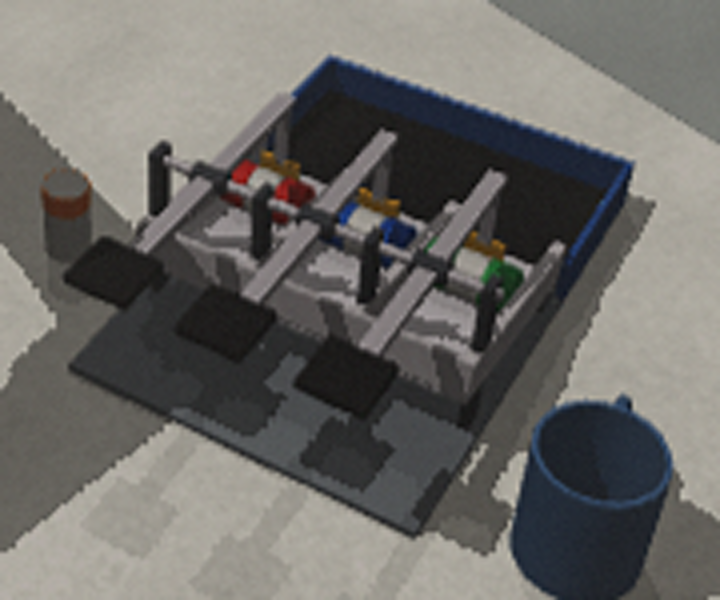

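The side view agrees with the fit to within 1 px. Next I close the gripper and move above the left (red) pad.

```bash
cat >> h.py <<'E'
from scipy.spatial.transform import Rotation as R
import cv2
X=np.array([.6489,-.0875,.3671])
c,s=np.cos(X[2]),np.sin(X[2])
def W(x,y,z): return np.array([c*x-s*y+X[0],s*x+c*y+X[1],z])
def Q(sign=1):
    M=np.array([[-s*sign,c*sign,0],[c*sign,s*sign,0],[0,0,-1.]]).T  # columns x,y,z
    q=R.from_matrix(M).as_quat(); return np.array([q[3],q[0],q[1],q[2]])
def snap(n):
    for k in("side","top"): cv2.imwrite(f"pics/{k}_{n}.png",arm.camera(k)[:,:,::-1])
E
python3 - <<'E'
from h import *
M=R.from_quat(np.roll(Q(),-1)).as_matrix();print(M.round(2))
for sg in(1,-1):
  for y in(.08,0):
    for z in (.25,.11): print(sg,y,z,arm.inverse_kinematics(W(-.168,y,z),Q(sg)))
E
```

```text
[[-0.36  0.93  0.  ]
 [ 0.93  0.36  0.  ]
 [ 0.    0.   -1.  ]]
1 0.08 0.25 [-0.42611869  0.12485476  0.54631959  2.02177018 -0.07627063  1.01429838
  2.09497813]
1 0.08 0.11 [-0.21461468  0.32616537  0.33797208  2.15748797 -0.16930009  0.68224516
  2.17657021]
1 0 0.25 [-0.35318658  0.22407763  0.66784254  1.93483238 -0.1606916   1.03539993
  2.32278609]
1 0 0.11 [-0.11352522  0.39622585  0.40389399  2.06231083 -0.23067499  0.72534579
  2.3738944 ]
-1 0.08 0.25 [-0.67145602  0.14350008  0.83001311  2.03167044 -0.1244593   1.01619816
 -0.98450085]
-1 0.08 0.11 [-0.61655431  0.4253458   0.86101459  2.1766886  -0.48382744  0.7380425
 -0.63485773]
-1 0 0.25 [-0.56162753  0.27338849  0.94167349  1.94332693 -0.25455278  1.04900496
 -0.71278641]
-1 0 0.11 [-0.5786098   0.61202773  1.08305103  2.08414276 -0.71821183  0.8808522
 -0.27895889]
```

Run:
```python
from h import *
arm.set_gripper(0.0)
arm.move_to(W(-.168,.08,.25),Q())
arm.move_l(W(-.168,.08,.17),velocity=.15)
print(arm.get_time(),arm.get_tcp_pos()-W(-.168,.08,.17),arm.get_force(),arm.get_width())
snap("a")
a=cv2.imread("pics/side_a.png")[140:310,250:450];b=cv2.imread("pics/top_a.png")[100:290,270:460]
cv2.imwrite("pics/a.png",np.hstack([cv2.resize(a,(400,340)),cv2.resize(b,(380,340))]))
```

```text
4.175 [ 6.27341363e-04 -4.08842147e-05  4.79341629e-04] [ 0.20979772 -0.23390677  0.01187585] -8.149171596631232e-05
```

View pics/a.png

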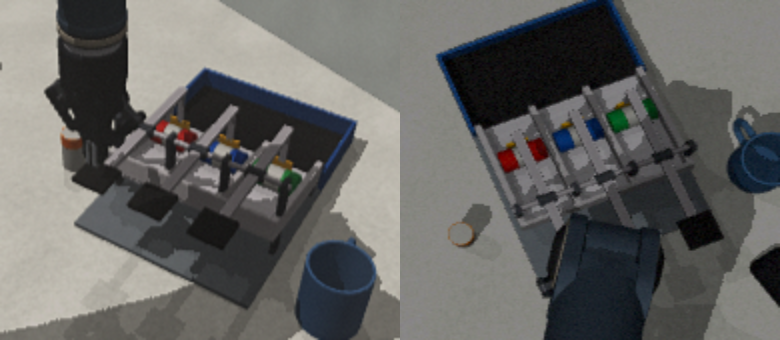

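The fingertips are just above the left pad, near side-crop pixel (95,170). The gripper is clear of the neighbouring lever and of the spare tube. I'll press now while watching the force.

Run:
```python
from h import *
for z in(.152,.135,.122,.116):
    arm.move_l(W(-.168,.08,z),velocity=.08); print(z,arm.get_tcp_pos()[2].round(4),arm.get_force().round(2),arm.get_time())
arm.pause(1.3)
snap("b");print(arm.get_force(),arm.get_time())
a=cv2.imread("pics/side_b.png")[140:310,250:450];b=cv2.imread("pics/top_b.png")[80:270,270:460]
cv2.imwrite("pics/b.png",np.hstack([cv2.resize(a,(400,340)),cv2.resize(b,(380,340))]))
```

```text
0.152 0.1519 [-0.03  0.57  1.13] 4.65
0.135 0.1349 [ 0.38  0.11 -0.84] 5.0083
0.122 0.1224 [0.38 0.03 4.25] 5.3167
0.116 0.1166 [0.65 0.8  5.75] 5.5667
[0.6023658  1.54224188 4.48455286] 6.9667
```

View pics/b.png

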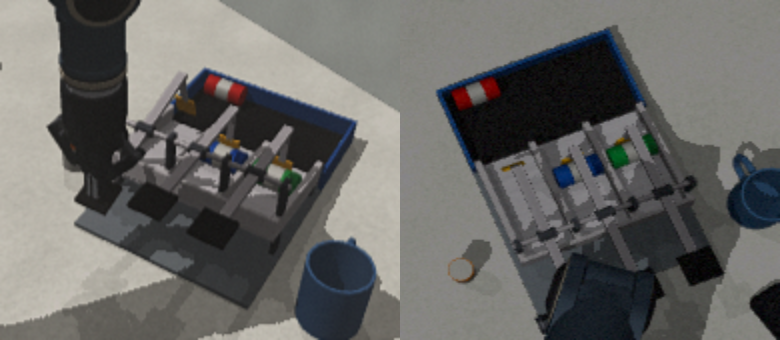

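The red carrier is in the tray against the far wall, at about (475,93) in the picture. Now I release the left lever and do the middle one the same way.

Run:
```python
from h import *
arm.move_l(W(-.168,.08,.19),velocity=.12)
arm.move_l(W(-.168,0,.19),Q(),velocity=.12)
for z in(.152,.135,.122,.116):
    arm.move_l(W(-.168,0,z),velocity=.08); print(z,arm.get_tcp_pos()[2].round(4),arm.get_force().round(2),arm.get_time())
arm.pause(1.3)
snap("c");print(arm.get_force(),arm.get_time())
a=cv2.imread("pics/side_c.png")[140:310,250:450];b=cv2.imread("pics/top_c.png")[80:270,270:460]
cv2.imwrite("pics/c.png",np.hstack([cv2.resize(a,(400,340)),cv2.resize(b,(380,340))]))
```

```text
0.152 0.152 [-0.48 -0.52  0.21] 9.175
0.135 0.1348 [-0.66 -0.06 -0.82] 9.5333
0.122 0.1224 [-0.22  0.8   5.1 ] 9.8417
0.116 0.1166 [0.9  0.82 5.8 ] 10.0917
[0.46030984 0.67626296 4.96091263] 11.4917
```

View pics/c.png

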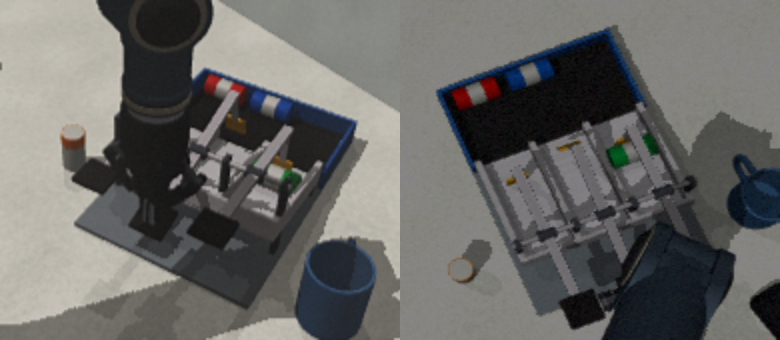

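Blue is now in the tray beside red, at about (530,73). I'll lift off, back away and check.

Run:
```python
from h import *
arm.move_l(W(-.168,0,.25),velocity=.12)
try: arm.move_to(W(-.168,.2,.27),Q())
except arm.IKError as e: print(e)
arm.pause(.7)
snap("d");print(arm.get_force(),arm.get_time())
a=cv2.imread("pics/side_d.png")[140:310,250:450];b=cv2.imread("pics/top_d.png")[80:270,270:460]
cv2.imwrite("pics/d.png",np.hstack([cv2.resize(a,(400,340)),cv2.resize(b,(380,340))]))
```

```text
[-0.32881982 -0.57647303  0.48899552] 14.375
```

View pics/d.png

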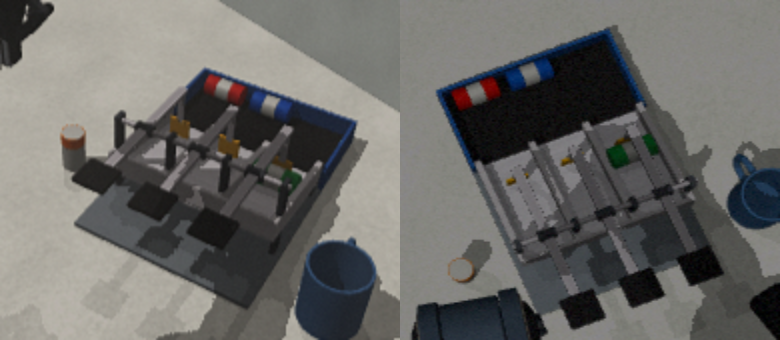

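View pics/top_d.png

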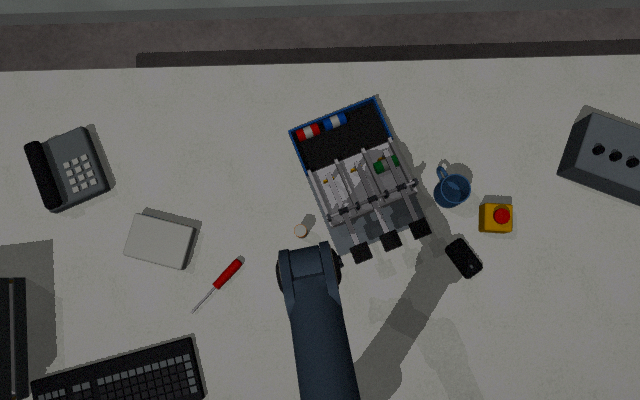

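All three pads are level and the gates are down. Red and blue haven't moved since the last picture, green is still waiting, and the bystanders are in place.

```bash
python3 -c "
from station import arm
print(arm.hand_in(),arm.get_time())"
```

```text
the job is handed in; nothing more can be done
the job is handed in; nothing more can be done
```

I released the red-ended carrier (left lane) and then the blue-ended one (middle lane) by pressing each lever's black pad with the closed fingertips. The pressing force was about 5–6 N. I then backed the arm clear and handed the job in at about 14.4 s of the 35 s allowed; no verdict is reported.

The last pictures, taken just before hand-in, showed:
- **Carriers:** red and blue lie in the tray against the far wall, unmoved between the last two pictures. Green is still behind its shut gate.
- **Levers:** all three pads are back level and the gates are down, judged by eye from the pictures because the lever angles can't be read directly.
- **Bystanders:** all six look to be where they started, also judged by eye.
- **Robot:** it touches nothing, with the force reading under 1 N.

No check failed or disagreed.

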